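Uncap the lamp reservoir in its cradle

TASK

Take the square pewter lamp reservoir with the brass cap out of its tray and set it fully down in the square pocket of the dark wooden cradle, so that it cannot turn. Then twist the tight brass cap counter-clockwise (seen from above) until it comes free, lift it off and finish still holding it level over the middle of the mouth, about 20 mm above the rubber seal, with the reservoir left standing in the cradle. Do not take the cap off anywhere else, and leave the other things where they are.

Things in the scene. Friction and masses are not known exactly. Their poses are not given: they have to be found in the camera images.
- reservoir_center (a point): Pewter inkwell-shaped reservoir, about 0.45 kg: block 52 x 52 x 36 mm (foot 47 mm wide over its lowest 5 mm) with a round neck, loose in any of the tray's compartments; 72 mm tall with cap. Point: on its axis, 20 mm above its underside; z up, x and y square to its sides (all quarter turns fit the cradle). Too light to stay put on the bare sill while the cap is twisted.
- cap_center (a point): Ribbed brass cap, 47 mm across, 28 mm tall, 80 g, red line on top. Point: on its axis, half-way up; closed, 38 mm above reservoir_center. Two inner lugs sit under ears of the neck. Tight (up to 0.5 N m). After 45 to 70 deg counter-clockwise (cradle slack included) it is free, for 45 deg more, then meets a stop; a sprung seal then pushes it up with 10 to 15 N. The closed cap may carry the reservoir.
- mouth (a point): Top of the rubber seal of the closed reservoir, on the axis 47 mm above reservoir_center. Uncapped, the seal's top rises 4 mm above this point. The closed cap's lower rim lies 23 mm below this point.
- pocket (a point): Centre of the pocket's floor in the fixed dark wooden cradle with cork-topped walls and a blue pocket floor, 96 x 96 mm, 22 mm tall. The square pocket is 57 x 57 mm, 16 mm deep, its floor 6 mm above the table; x and y run along its sides. The seated reservoir_center is 20 mm above this point.
- tray: Fixed dark wooden tray, 105 mm (its x) by 295 mm (its y), walls 22 mm high and 5 mm thick, floor 5 mm thick, three equal compartments in a row 97 mm apart along its y. Origin under its centre.
- amber_jar: Bystander: round amber jar with a black lid, 46 mm across, 66 mm tall, in a tray compartment. Origin under its centre. Leave alone.
- lens_hood: Bystander: turned boxwood lens hood (ring), 54 mm across, 38 mm tall, in a tray compartment. Origin under its centre. Leave alone.
- slide: Bystander: lantern slide in a red mount, 82 x 82 x 8 mm, flat on the sill. Leave alone.
- lens: Bystander: brass lens barrel, 44 mm across, 40 mm tall, standing on the sill. Leave alone.
- dust_brush: Bystander: dust brush, 160 mm long, lying on the sill beyond tray and cradle. Leave alone.
Mind the look-alikes: they are no part of the job. Of the things that look like the part that bears pocket, take the one that is farthest to the robot's left at the start. Leave any purple look-alike of the part that bears reservoir_center alone.

How it is judged:
By the outcome, as a careful person would: the job done as asked, in the order asked, and still so for the second after the job is handed in, while the arm keeps its last pose, push and grip.
It also fails if it takes over 45 s, if anything falls off the work surface, if the arm or the gripper's body presses on something with over 40 N, if the wrist force passes 120 N, or if a joint passes its speed limit or range.

ROBOT

A 6-joint arm with a two-finger parallel gripper is mounted at the origin on the work surface. World frame = base frame: x ahead of the robot, y to its left, z up, the work surface at z = 0. Lengths are in m, angles in rad, forces in N, time in s.
With the tool pointing down it reaches from about 0.35 to 0.975 m from the base axis. Payload 7.1 kg.
Tool frame: the origin (TCP) lies midway between the tips of the shut fingers; the grasp point (between the pads) lies 19 mm behind it; z points along the fingers, y is the direction in which the jaws open and shut (so a half turn about z gives the same grasp; the last joint's range is limited). The gripper opens to 88 mm and grips with 3 to 60 N. Pads are 20 mm wide; open, the fingers measure 115 mm over their backs; the gripper's body (75 mm by 178 mm) begins 61 mm behind the grasp point.
Start: joints at [1.14, 0.423, 1.63, -0, 1.089, -0.019], TCP at [0.25, 0.573, 0.223] pointing down, gripper open.
Joint ranges: [-3, 3], [-0.9, 2.11], [0.09, 2.58], [-1.31, 4.45], [0.11, 2.69], [-2.54, 2.54]. Speed limits (rad/s): [2.39, 2.39, 3.01, 3.14, 3.14, 3.14].

INTERFACE

Orientations are given as a 3x3 rotation matrix whose columns are the frame's x, y, z axes.
In Python, from plant import sensors, capture, sign_off gives the robot as it stands.
- The arm moves only by the tool play_rows, never from a script. Its argument "moves" is a list of rows, each a list of 3 entries, a list of its own where there are three numbers: the shift along the tool's x, y, z normalised to -1 to 1, where 1 is 25 cm, then the turn, a rotation vector about the tool's x, y, z normalised to -1 to 1, where 1 is 90 degrees, then the opening, from 0 (shut) to 1 (fully open). A call has 1 to 8 rows; each row is the pose to reach, as a shift and turn from the pose commanded when the call began, along the tool's axes at that moment; what a row does not reach only later rows make up. A row lasts 1/8 s, in which the tool goes at most 62.5 mm and 10.7 degrees, less where a joint would pass 70% of its speed; a pose out of reach is approached as far as the arm can. A call with a number of a shift or a turn outside -1 to 1 is refused whole. A call with a gripper value outside its range is refused whole. The fingers move at their own pace and stop on an object; "force" is the grip in N (left out, the last holds). Time passes only in rows, so rows that repeat a pose let the fingers close. It gives the time, the measured TCP pose, the force and the opening at its end, in the units of the state.
- sensors.get_state(): the state, without advancing time (a new reading comes with each control period).
- capture(name): name is "scene" or "side" or "wrist"; returns a dict with "color" (384x512x3 uint8, red, green, blue), "fx", "fy", "cx", "cy" (pixels), "R" (3x3) and "t" (3): a world point X has camera coordinates R X + t. Camera axes: x right, y down, z forward; pixel columns grow to the right and rows downward; lengths in m; the calibration is good to about 2 mm. A picture is of the moment at which its call begins. There is no depth.
- sign_off(): hands the job in, once; it reports no verdict.
The state is a dict: "clock": time; "joint_pos": joint angles; "dq": joint speeds; "tau": joint torques, N m; "tcp_pos": TCP position; "ee_rot": TCP orientation; "force": force on the tool from outside, world axes, zero at the start; "moment": the same for the moment, N m; "gripper_width": opening from 0.0 (shut) to 1.0 (fully open).
Only numpy, scipy, OpenCV 4.12 (cv2) and the standard library are available. Lean on these libraries where they do the work, as an engineer would, in place of code of your own. Each camera call takes 0.05 s, during which the arm holds its last target. There are 200 camera calls.

## Working session

There is one attempt and no reset: what is moved stays moved. The work goes in short steps, Python scripts to look and compute and a tool call to move; the robot and the scene stay as the last step left them, time stands still between calls to the robot, and variables do not carry over. Pictures are saved under pics/ and viewed, about 8 in all and at most 12, crops included, and the job is handed in when it is done.

Besides the shell and the picture viewer there is one more tool, called after "Request:" as name(argument=value, ...), one argument or row to a line, values as JSON. play_rows: Moves the arm, as the interface text tells. Its arguments: {"type":"object","properties":{"moves":{"type":"array","items":{"type":"array"}},"force":{"type":"number"}},"required":["moves"]}

```bash
mkdir -p pics; ls
cat > h.py <<'E'
import numpy as np, cv2, pickle
from plant import sensors, capture, sign_off
def snap(name,fn):
    c=capture(name); pickle.dump(c,open(f'pics/{fn}.pkl','wb')); cv2.imwrite(f'pics/{fn}.png',c['color'][:,:,::-1]); return c
def load(fn): return pickle.load(open(f'pics/{fn}.pkl','rb'))
def ray(c,u,v):
    R=np.array(c['R']);t=np.array(c['t']); d=R.T@np.array([(u-c['cx'])/c['fx'],(v-c['cy'])/c['fy'],1]); return -R.T@t,d/np.linalg.norm(d)
def plane(c,u,v,z):
    o,d=ray(c,u,v); return o+d*(z-o[2])/d[2]
def proj(c,X):
    p=np.array(c['R'])@np.array(X)+np.array(c['t']); return p[0]/p[2]*c['fx']+c['cx'],p[1]/p[2]*c['fy']+c['cy']
def tri(rs):
    A=0;b=0
    for o,d in rs:
        P=np.eye(3)-np.outer(d,d); A=A+P; b=b+P@o
    X=np.linalg.solve(A,b); return X,[np.linalg.norm((np.eye(3)-np.outer(d,d))@(X-o)) for o,d in rs]
E
python3 - <<'E'
from h import *
a=[snap(n,n+'0') for n in('scene','side','wrist')]
for c in a: print(ray(c,256,192))
cv2.imwrite('pics/m.png',cv2.resize(np.vstack([np.hstack([a[0]['color'],a[1]['color']])])[:,:,::-1],None,fx=.78,fy=.78))
s=sensors.get_state();print(s)
E
```

```text
pics
(array([ 1.09730062, -0.57683185,  0.83230329]), array([-0.50376585,  0.49346289, -0.70902352]))
(array([ 0.07214665, -0.90166182,  1.224318  ]), array([ 0.31072203,  0.55868491, -0.76897529]))
(array([0.17569604, 0.60440216, 0.38386766]), array([ 0.27461002, -0.1286371 , -0.95291229]))
{'clock': 0.15, 'joint_pos': array([ 1.14000747e+00,  4.23675651e-01,  1.63049280e+00,  1.05852601e-05,
        1.08859448e+00, -1.90315142e-02]), 'dq': array([ 2.21670108e-05, -2.37485784e-03, -4.59444750e-03,  5.55448535e-04,
        4.63316350e-05,  1.02496020e-03]), 'tau': array([ 2.40552086e-03, -5.44984531e+01, -2.73921329e+01,  6.44925912e-02,
        2.03978608e-02, -6.79968184e-05]), 'tcp_pos': array([0.24995253, 0.57238017, 0.22208231]), 'ee_rot': array([[-9.16416941e-01,  4.00224616e-01, -4.97217569e-04],
       [ 4.00224924e-01,  9.16416329e-01, -1.05944641e-03],
       [ 3.16417663e-05, -1.16989350e-03, -9.99999315e-01]]), 'force': array([ 0.07771487,  0.10431796, -0.72173589]), 'moment': array([-0.06275663, -0.00661972, -0.01011687]), 'gripper_width': 0.9997085990699849}
```

View pics/scene0.png

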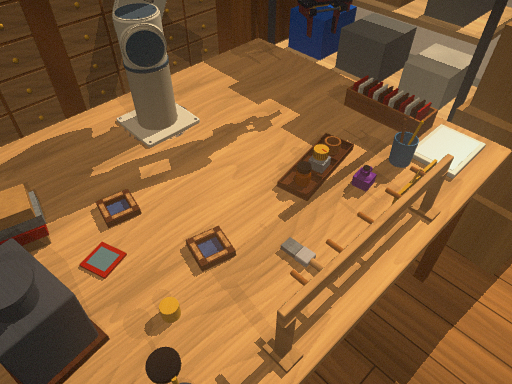

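View pics/side0.png

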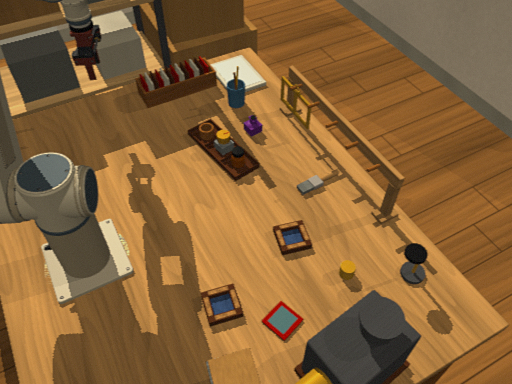

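The scene view shows two cradles, at (118,207) and (210,247), which are (222,305) and (292,237) in the side view. The pewter reservoir with the brass cap is in the tray's middle compartment at scene (321,155) / side (224,142). The purple look-alike stands outside the tray at (364,177). Next I'll measure these and enlarge a crop.

Run:
```python
from h import *
a,b,w=load('scene0'),load('side0'),load('wrist0')
def m(c,lo,hi,box):
    h=cv2.cvtColor(c['color'],cv2.COLOR_RGB2HSV); M=cv2.inRange(h,np.array(lo),np.array(hi)); Z=np.zeros_like(M); x0,y0,x1,y1=box; Z[y0:y1,x0:x1]=M[y0:y1,x0:x1]
    n,l,s,ce=cv2.connectedComponentsWithStats(Z); i=1+np.argmax(s[1:,4]); return ce[i],s[i]
for nm,ba,bb in(('cradA',(95,185,145,230),(198,282,246,328)),('cradB',(184,225,240,272),(272,220,314,255))):
    pa,pb=m(a,(100,60,30),(130,255,255),ba),m(b,(100,60,30),(130,255,255),bb)
    print(nm,pa,pb,tri([ray(a,*pa[0]),ray(b,*pb[0])]))
for nm,ba,bb in(('cap',(310,140,335,162),(214,126,234,146)),):
    pa,pb=m(a,(20,120,120),(32,255,255),ba),m(b,(20,120,120),(32,255,255),bb)
    print(nm,pa,pb,tri([ray(a,*pa[0]),ray(b,*pb[0])]))
def crop(c,x,y,r): return cv2.resize(c['color'][y-r:y+r,x-r:x+r,::-1],(390,290) if 0 else (290,290),interpolation=cv2.INTER_CUBIC)
A=np.hstack([crop(a,320,165,45),cv2.resize(w['color'][:,:,::-1],(387,290))])
B=np.hstack([crop(b,222,148,45),crop(a,210,247,40)[:,:194],crop(a,118,207,40)[:,:193]])
cv2.imwrite('pics/c1.png',np.vstack([A,np.hstack([crop(b,222,148,45),cv2.resize(crop(a,210,247,35),(193,290)),cv2.resize(crop(a,118,207,35),(194,290))])]))
```

```text
cradA (array([116.16666667, 205.63888889]), array([110, 202,  12,   8,  36], dtype=int32)) (array([221.34242424, 303.66666667]), array([210, 294,  24,  21, 330], dtype=int32)) (array([ 0.28401849, -0.32943251,  0.01700856]), [np.float64(0.000210237318801255), np.float64(0.00021023731880133405)])
cradB (array([213., 247.]), array([213, 247,   1,   1,   1], dtype=int32)) (array([291.99086758, 236.30136986]), array([282, 229,  21,  16, 219], dtype=int32)) (array([ 0.57692588, -0.22276079,  0.00524601]), [np.float64(0.0018081621411931447), np.float64(0.0018081621411928947)])
cap (array([327.33333333, 151.33333333]), array([327, 151,   2,   2,   3], dtype=int32)) (array([222.55813953, 134.22093023]), array([217, 130,  13,   9,  86], dtype=int32)) (array([0.57036097, 0.2433735 , 0.05286755]), [np.float64(0.002329829961575312), np.float64(0.002329829961575357)])
```

View pics/c1.png

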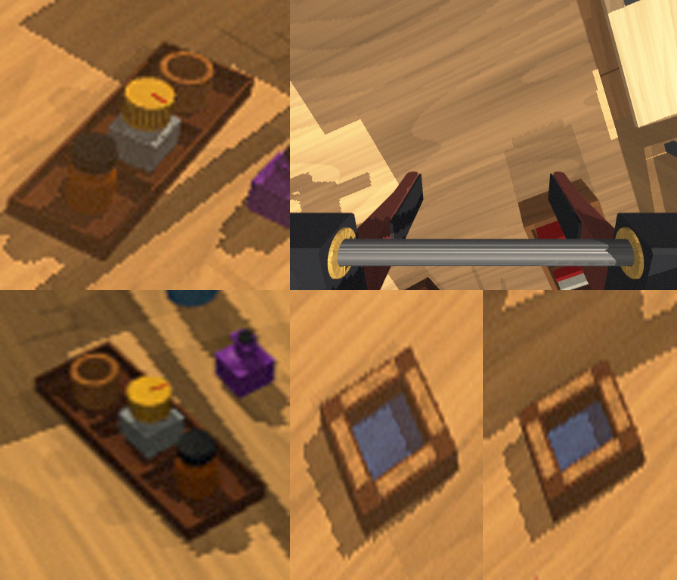

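Of the two cradles, scene (118,207) is at y≈-0.33 and scene (210,247) at y≈-0.22. The second is farther to the robot's left, so I'll use that one. The reservoir is the grey block with the yellow cap in the middle compartment, not the purple one outside the tray. Next I'll work out the tray's direction and the move to a hover pose.

Run:
```python
from h import *
a=load('scene0')
h=plane(a,333,141,.043); j=plane(a,304.5,166.5,.071); print(h,j)
ty=np.degrees(np.arctan2(*(h-j)[1::-1]));print('tray y yaw',ty)
# tray corners from the crop: pix = 275+x/3.22,120+y/3.22
for x,y in((8,205),(105,258),(252,75),(165,42)): print(plane(a,275+x/3.22,120+y/3.22,.022))
s=sensors.get_state();R=s['ee_rot']
for T in((.53,.26,.24),(.60,.20,.24)): print(R.T@(np.array(T)-s['tcp_pos'])/.25)
```

```text
[0.54254231 0.31131313 0.043     ] [0.57914614 0.12610615 0.071     ]
tray y yaw 101.17971403294733
[0.5406354  0.05662943 0.022     ]
[0.64567306 0.06925294 0.022     ]
[0.58134912 0.37282219 0.022     ]
[0.48496187 0.35314261 0.022     ]
[-1.52664803 -0.69683744 -0.07090389]
[-1.87929876 -0.80471447 -0.07078884]
```

Request:
play_rows(
  moves=[
    [[-1,-0.456,-0.07],[0,0,0.62],1],
    [[-1,-0.456,-0.07],[0,0,0.62],1],
    [[-1,-0.456,-0.07],[0,0,0.62],1],
    [[-1,-0.456,-0.07],[0,0,0.62],1],
    [[-1,-0.456,-0.07],[0,0,0.62],1],
    [[-1,-0.456,-0.07],[0,0,0.62],1],
  ],
)

```text
clock: 0.9
tcp_pos: [0.4346, 0.3669, 0.2402]
ee_rot: [[-0.18, 0.984, -0.0], [0.984, 0.18, -0.0], [-0.0, -0.0, -1.0]]
force: [-0.2, -0.5, -0.5]
gripper_width: 0.998
```

```bash
cat >> h.py <<'E'
def go(T,yaw):
    s=sensors.get_state();R=s['ee_rot'];y=np.degrees(np.arctan2(R[1,1],R[0,1]))
    d=(yaw-y+90)%180-90
    print('shift',np.round(R.T@(np.array(T)-s['tcp_pos'])/.25,3),'turnz',round(-d/90,3),'yaw',round(y,2),'tcp',s['tcp_pos'].round(4),'t',s['clock'],'j6',s['joint_pos'][5].round(3),'F',s['force'].round(1),'M',s['moment'].round(2),'g',round(s['gripper_width'],3))
E
python3 -c "
from h import *
go((.54,.245,.24),10.5)"
```

```text
shift [-0.555  0.327  0.001] turnz -0.001 yaw 10.37 tcp [0.4346 0.3669 0.2402] t 0.9 j6 0.499 F [-0.2 -0.5 -0.5] M [-0.04  0.06  0.01] g 0.998
```

Request:
play_rows(
  moves=[
    [[-0.555,0.327,0],[0,0,0],1],
    [[-0.555,0.327,0],[0,0,0],1],
    [[-0.555,0.327,0],[0,0,0],1],
    [[-0.555,0.327,0],[0,0,0],1],
  ],
)

```text
clock: 1.4
tcp_pos: [0.5401, 0.2463, 0.2398]
ee_rot: [[-0.184, 0.983, -0.0], [0.983, 0.184, -0.0], [0.0, -0.0, -1.0]]
force: [-0.6, 1.3, -0.5]
gripper_width: 1.0
```

```bash
python3 -c "
from h import *
snap('wrist','w1');go((.60,.21,.24),10.5)"
```

```text
shift [-0.191  0.212 -0.001] turnz 0.002 yaw 10.64 tcp [0.5392 0.2472 0.2397] t 1.45 j6 0.224 F [-0.3  0.7 -0.1] M [-0.04  0.07  0.04] g 0.998
```

View pics/w1.png

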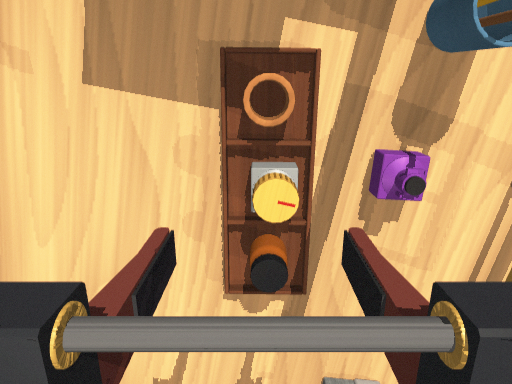

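The wrist view shows the reservoir in the middle compartment with its cap top at (276,201) and the pewter block's upper edge at rows 163-180. The hood is at (269,99), the jar lid at (269,272), and the purple look-alike at (400,175) outside the tray.

Request:
play_rows(
  moves=[
    [[-0.19,0.21,0],[0,0,0],1],
    [[-0.19,0.21,0],[0,0,0],1],
    [[-0.19,0.21,0],[0,0,0],1],
  ],
)

```text
clock: 1.82
tcp_pos: [0.5988, 0.211, 0.2397]
ee_rot: [[-0.185, 0.983, -0.001], [0.983, 0.185, 0.0], [0.0, -0.001, -1.0]]
force: [-0.2, 0.5, 0.9]
gripper_width: 1.0
```

Run:
```python
from h import *
b=snap('wrist','w2')
A=[]
o=[]
for fn in('w1','w2'):
    c=load(fn); h=cv2.cvtColor(c['color'],cv2.COLOR_RGB2HSV)
    top=cv2.inRange(h,np.array((22,120,195)),np.array((34,255,255)))
    n,l,s,ce=cv2.connectedComponentsWithStats(top)
    cand=[i for i in range(1,n) if s[i,4]>400]
    for i in cand:
        cs,_=cv2.findContours((l==i).astype(np.uint8),cv2.RETR_EXTERNAL,cv2.CHAIN_APPROX_NONE)
        print(fn,s[i],ce[i],cv2.fitEllipse(cs[0]))
    u,v=[int(q) for q in proj(c,(.572,.243,.06))]
    print(u,v)
    p=c['color'][v-60:v+60,u-60:u+60,::-1]; o.append(cv2.resize(p,(390,390),interpolation=cv2.INTER_CUBIC)); print('crop origin',u-60,v-60)
cv2.imwrite('pics/c2.png',np.hstack(o))
```

```text
w1 [ 253  179   46   43 1439] [274.92703266 200.04517026] ((275.5133056640625, 200.22947692871094), (41.977333068847656, 44.27322769165039), 82.86793518066406)
287 174
crop origin 227 114
w2 [ 200  133   47   46 1600] [222.723125 155.5725  ] ((223.38531494140625, 155.81163024902344), (44.9676628112793, 46.22746658325195), 118.94947052001953)
237 130
crop origin 177 70
```

View pics/c2.png

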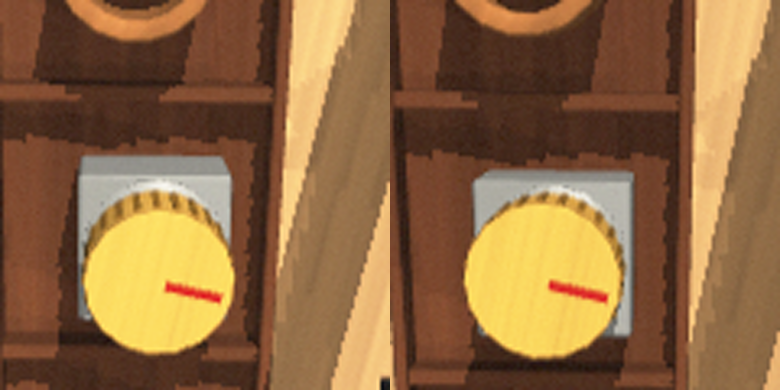

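Run:
```python
from h import *
w1,w2=load('w1'),load('w2')
print('captop',tri([ray(w1,275.6,200.3),ray(w2,223.9,155.6)]))
f=lambda c,o,x,y,z=.041: plane(c,o[0]+x/3.25,o[1]+y/3.25,z)
o1,o2=(227,114),(177,70)
print('TL tri',tri([ray(w1,227+80/3.25,114+177/3.25),ray(w2,177+84/3.25,70+183/3.25)]))
print('TR tri',tri([ray(w1,227+231/3.25,114+174/3.25),ray(w2,177+243/3.25,70+177/3.25)]))
def ang(a,b): d=b-a; return np.degrees(np.arctan2(d[1],d[0])),np.linalg.norm(d)
for c,o,pp in((w1,o1,((80,177),(231,174))),(w2,o2,((84,184),(243,177)))):
    P=[f(c,o,*p) for p in pp]; print(P,ang(*P))
print('right edge',ang(f(w2,o2,241,335),f(w2,o2,243,177)))
# gradient-based line fit of top/back edge & right edge: rows where gray brightens
for fn,o,xs,ys in(('w1',o1,(90,220),(165,185)),('w2',o2,(95,235),(172,195))):
    c=load(fn); g=cv2.GaussianBlur(cv2.cvtColor(c['color'],cv2.COLOR_RGB2GRAY),(1,1),0).astype(float)
    pts=[]
    for u in range(int(o[0]+xs[0]/3.25),int(o[0]+xs[1]/3.25)):
        v0,v1=int(o[1]+ys[0]/3.25)-1,int(o[1]+ys[1]/3.25)+2
        col=g[v0:v1+1,u]; d=np.diff(col); d[d<0]=0
        if d.sum()>10: pts.append((u,v0+.5+(d*np.arange(len(d))).sum()/d.sum()))
    pts=np.array(pts,np.float32); vx,vy,x0,y0=cv2.fitLine(pts,cv2.DIST_HUBER,0,.01,.01).ravel()
    P=[plane(c,x0+k*vx,y0+k*vy,.041) for k in(-20,20)]; print(fn,ang(*P),(vx,vy,x0,y0))
# tray edges direction
h,j=[tri([ray(w1,*p)]) if 0 else plane(w1,*p,.022) for p in((321,49),(306,293))];print('tray right',ang(j,h))
go((.572,.243,.24),10.5)
```

```text
captop (array([0.56361432, 0.21887498, 0.07585334]), [np.float64(0.00019892224868186176), np.float64(0.00019892224868190678)])
TL tri (array([0.53477913, 0.23777036, 0.03919468]), [np.float64(4.7235730197701965e-06), np.float64(4.7235730196888085e-06)])
TR tri (array([0.58458353, 0.24871923, 0.03948948]), [np.float64(0.000611793144215875), np.float64(0.0006117931442158219)])
[array([0.53473609, 0.23821255, 0.041     ]), array([0.58402564, 0.24851372, 0.041     ])] (np.float64(11.804495881858706), np.float64(0.05035448711306254))
[array([0.53506801, 0.23771294, 0.041     ]), array([0.58490426, 0.24941401, 0.041     ])] (np.float64(13.213166935741251), np.float64(0.05119147203297961))
right edge (np.float64(99.65272062715646), np.float64(0.05230739556061805))
w1 (np.float64(9.004003583222834), np.float64(0.043365522427789446)) (np.float32(0.9996151), np.float32(0.027742535), np.float32(269.7), np.float32(167.9491))
w2 (np.float64(7.367237460608207), np.float64(0.04164416749635476)) (np.float32(0.9982511), np.float32(0.059116848), np.float32(223.4), np.float32(124.24135))
tray right (np.float64(99.95408600781857), np.float64(0.2908459341874189))
shift [ 0.145 -0.08  -0.001] turnz 0.002 yaw 10.7 tcp [0.5984 0.2112 0.2398] t 1.875 j6 0.133 F [-0.5 -1.2  0.3] M [-0.01  0.05 -0.02] g 0.996
```

```bash
python3 -c "
from h import *
go((.5636,.2189,.047),10.7)"
```

```text
shift [ 0.056 -0.13   0.771] turnz -0.0 yaw 10.7 tcp [0.5984 0.2112 0.2398] t 1.875 j6 0.133 F [-0.5 -1.2  0.3] M [-0.01  0.05 -0.02] g 0.996
```

Request:
play_rows(
  moves=[
    [[0.056,-0.13,0.2],[0,0,0],1],
    [[0.056,-0.13,0.4],[0,0,0],1],
    [[0.056,-0.13,0.55],[0,0,0],1],
    [[0.056,-0.13,0.65],[0,0,0],1],
    [[0.056,-0.13,0.72],[0,0,0],1],
    [[0.056,-0.13,0.76],[0,0,0],1],
    [[0.056,-0.13,0.77],[0,0,0],1],
    [[0.056,-0.13,0.77],[0,0,0],1],
  ],
  force=30,
)

```text
clock: 2.88
tcp_pos: [0.5657, 0.2179, 0.0483]
ee_rot: [[-0.184, 0.983, 0.001], [0.983, 0.184, 0.0], [0.0, 0.001, -1.0]]
force: [-0.0, -0.8, 0.1]
gripper_width: 1.001
```

Request:
play_rows(
  moves=[
    [[0,0,0],[0,0,0],0],
    [[0,0,0],[0,0,0],0],
    [[0,0,0],[0,0,0],0],
    [[0,0,0],[0,0,0],0],
    [[0,0,0],[0,0,0],0],
  ],
  force=30,
)

```text
clock: 3.5
tcp_pos: [0.5635, 0.2172, 0.0476]
ee_rot: [[-0.184, 0.983, -0.004], [0.983, 0.184, -0.001], [-0.0, -0.004, -1.0]]
force: [-5.4, -0.4, 6.1]
gripper_width: 0.533
```

```bash
python3 -c "
from h import *
go((.5636,.2189,.2),10.7)"
```

```text
shift [ 0.006 -0.001 -0.61 ] turnz -0.001 yaw 10.6 tcp [0.5635 0.2172 0.0476] t 3.5 j6 0.163 F [-5.4 -0.4  6.1] M [-0.21  1.11 -0.01] g 0.533
```

Request:
play_rows(
  moves=[
    [[0,0,-0.04],[0,0,0],0],
    [[0,0,-0.15],[0,0,0],0],
    [[0,0,-0.3],[0,0,0],0],
    [[0,0,-0.45],[0,0,0],0],
    [[0,0,-0.6],[0,0,0],0],
    [[0,0,-0.6],[0,0,0],0],
  ],
  force=45,
)

```text
clock: 4.25
tcp_pos: [0.5672, 0.2183, 0.2005]
ee_rot: [[-0.184, 0.983, 0.006], [0.983, 0.184, 0.002], [0.001, 0.006, -1.0]]
force: [0.6, 0.4, -5.8]
gripper_width: 0.529
```

Run:
```python
from h import *
go((.56,-.02,.2),10.7)
```

```text
shift [-0.932 -0.204 -0.   ] turnz -0.001 yaw 10.61 tcp [0.5672 0.2183 0.2005] t 4.25 j6 0.163 F [ 0.6  0.4 -5.8] M [-0.07  0.06  0.04] g 0.529
```

Request:
play_rows(
  moves=[
    [[-0.2,0,0],[0,0,0],0],
    [[-0.4,-0.05,0],[0,0,0],0],
    [[-0.6,-0.1,0],[0,0,0],0],
    [[-0.8,-0.15,0],[0,0,0],0],
    [[-0.96,-0.2,0],[0,0,0],0],
  ],
)

```text
clock: 4.88
tcp_pos: [0.5589, -0.0293, 0.1954]
ee_rot: [[-0.183, 0.983, -0.003], [0.983, 0.183, -0.0], [0.001, -0.003, -1.0]]
force: [1.3, 0.2, -4.8]
gripper_width: 0.533
```

Run:
```python
from h import *
go((.57,-.25,.2),10.7)
```

```text
shift [-0.876 -0.118 -0.019] turnz -0.001 yaw 10.57 tcp [ 0.5589 -0.0293  0.1954] t 4.875 j6 -0.258 F [ 1.3  0.2 -4.8] M [-0.11  0.05 -0.07] g 0.533
```

Request:
play_rows(
  moves=[
    [[-0.2,-0.03,-0.02],[0,0,0],0],
    [[-0.4,-0.06,-0.02],[0,0,0],0],
    [[-0.6,-0.09,-0.02],[0,0,0],0],
    [[-0.8,-0.11,-0.02],[0,0,0],0],
    [[-0.95,-0.12,-0.02],[0,0,0],0],
    [[-1,-0.12,-0.02],[0,0,0],0],
    [[-1,-0.12,-0.02],[0,0,0],0],
  ],
)

```text
clock: 5.75
tcp_pos: [0.576, -0.2787, 0.2007]
ee_rot: [[-0.183, 0.983, -0.002], [0.983, 0.183, 0.002], [0.002, -0.002, -1.0]]
force: [-0.1, 0.5, -5.4]
gripper_width: 0.53
```

Run:
```python
from h import *
snap('wrist','w3')
go((.56,-.22,.2),10.7)
```

```text
shift [ 0.239 -0.021  0.005] turnz -0.001 yaw 10.59 tcp [ 0.576  -0.2778  0.2011] t 5.8 j6 -0.653 F [-0.5 -0.4 -6.8] M [-0.    0.02  0.04] g 0.534
```

View pics/w3.png

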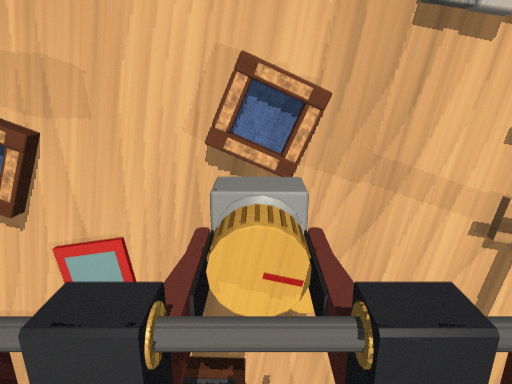

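In the wrist view the chosen cradle lies at (268,113), turned clockwise in the image, with outer corners (243,52), (331,95), (292,176) and (206,138). The reservoir hangs upright in the jaws with its near face at rows 178-195. I'll take a second view from 50 mm away.

Request:
play_rows(
  moves=[
    [[0.03,0.2,0],[0,0,0],0],
    [[0.03,0.2,0],[0,0,0],0],
    [[0.03,0.2,0],[0,0,0],0],
  ],
)

```text
clock: 6.18
tcp_pos: [0.6241, -0.2604, 0.2019]
ee_rot: [[-0.186, 0.983, -0.002], [0.983, 0.186, 0.001], [0.001, -0.002, -1.0]]
force: [-0.9, -0.4, -5.2]
gripper_width: 0.533
```

Run:
```python
from h import *
snap('wrist','w4')
L=[]
for fn in('w3','w4'):
    c=load(fn); h=cv2.cvtColor(c['color'],cv2.COLOR_RGB2HSV)
    u0,v0=[int(q) for q in proj(c,(.577,-.223,.01))]
    M=cv2.inRange(h,np.array((95,60,20)),np.array((130,255,255)))
    n,l,s,ce=cv2.connectedComponentsWithStats(M)
    i=[i for i in range(1,n) if s[i,4]>800 and abs(ce[i][0]-u0)<40 and abs(ce[i][1]-v0)<40][0]
    cs,_=cv2.findContours((l==i).astype(np.uint8),cv2.RETR_EXTERNAL,cv2.CHAIN_APPROX_NONE)
    box=cv2.boxPoints(cv2.minAreaRect(cs[0])); print(fn,'blue',s[i],box.round(1).tolist())
    W=[plane(c,*p,.006) for p in box]
    print([w.round(4) for w in W],[round(float(np.degrees(np.arctan2(*(W[(k+1)%4]-W[k])[1::-1])))%90,2) for k in range(4)],[round(float(np.linalg.norm(W[(k+1)%4]-W[k])),4) for k in range(4)])
    L.append(((u0,v0),fn))
o=[]
for (u,v),fn in L:
    u=max(75,u);v=max(75,v); p=load(fn)['color'][v-75:v+75,u-75:u+75,::-1]; print('org',u-75,v-75); o.append(cv2.resize(p,(390,390),interpolation=cv2.INTER_CUBIC))
cv2.imwrite('pics/c3.png',np.hstack(o)); go((.56,-.22,.2),10.7)
```

```text
w3 blue [ 231   80   73   73 3128] [[229.1999969482422, 130.60000610351562], [252.0, 78.5999984741211], [303.70001220703125, 101.30000305175781], [280.8999938964844, 153.3000030517578]]
[array([ 0.5401, -0.25  ,  0.006 ]), array([ 0.5542, -0.1952,  0.006 ]), array([ 0.6095, -0.2071,  0.006 ]), array([ 0.5976, -0.2635,  0.006 ])] [75.55, 77.88, 78.1, 76.8] [0.0566, 0.0566, 0.0576, 0.0591]
w4 blue [ 183   90   70   71 2978] [[180.39999389648438, 138.89999389648438], [201.5, 88.9000015258789], [253.60000610351562, 110.9000015258789], [232.5, 160.89999389648438]]
[array([ 0.5392, -0.2503,  0.006 ]), array([ 0.554 , -0.1964,  0.006 ]), array([ 0.6094, -0.2078,  0.006 ]), array([ 0.5968, -0.2633,  0.006 ])] [74.69, 78.32, 77.2, 77.28] [0.0559, 0.0566, 0.0569, 0.059]
org 194 36
org 144 45
shift [ 0.208 -0.221  0.009] turnz -0.0 yaw 10.68 tcp [ 0.6238 -0.2609  0.2021] t 6.225 j6 -0.6 F [-0.6 -0.  -6.3] M [-0.13 -0.    0.05] g 0.531
```

View pics/c3.png

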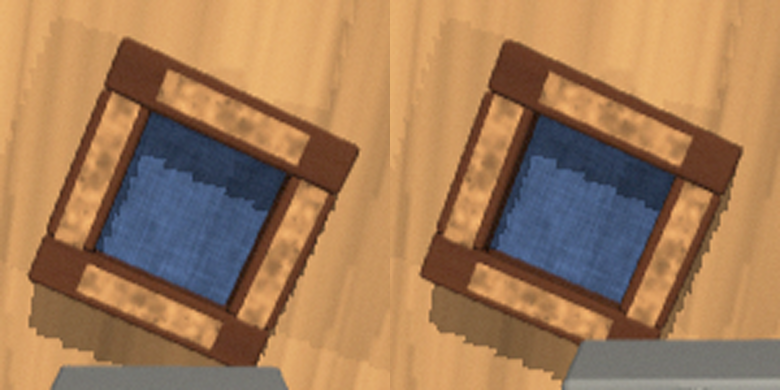

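Run:
```python
from h import *
w3,w4=load('w3'),load('w4')
P={}
for n,a,b in(('L',(30,280),(31,277)),('T',(124,38),(116,40)),('R',(358,150),(352,148))):
    X,r=tri([ray(w3,194+a[0]/2.6,36+a[1]/2.6),ray(w4,144+b[0]/2.6,45+b[1]/2.6)]); print(n,X.round(4),np.round(r,4))
    P[n]=[plane(w3,194+a[0]/2.6,36+a[1]/2.6,.022),plane(w4,144+b[0]/2.6,45+b[1]/2.6,.022)]
for k in(0,1):
    L,T,R=[P[n][k] for n in 'LTR']; an=lambda d:np.degrees(np.arctan2(d[1],d[0])).round(2)
    print('center',(L+R)/2,'LT',an(T-L),np.linalg.norm(T-L),'TR',an(R-T),np.linalg.norm(R-T))
# held block: edges between face lower edge and top edge in w3
c=w3; g=cv2.cvtColor(c['color'],cv2.COLOR_RGB2GRAY).astype(float)
for rows,sg,nm,z in(((170,186),1,'lower',.16),((186,202),1,'upper',.194)):
    pts=[]
    for u in range(222,298,2):
        d=sg*np.diff(g[rows[0]:rows[1],u]); k=np.argmax(np.abs(d))
        pts.append((u,rows[0]+k+.5))
    vx,vy,x0,y0=cv2.fitLine(np.array(pts,np.float32),cv2.DIST_HUBER,0,.01,.01).ravel()
    A,B=[plane(c,x0+k*vx,y0+k*vy,z) for k in(-30,30)]; print(nm,vx,vy,x0,y0,np.degrees(np.arctan2(*(B-A)[1::-1])),A.round(4),B.round(4))
```

```text
L [ 0.5197 -0.2648  0.022 ] [0.0002 0.0002]
T [ 0.5404 -0.1725  0.0183] [0.0001 0.0001]
R [ 0.633  -0.1943  0.0168] [0.0006 0.0006]
center [ 0.57595714 -0.22994586  0.022     ] LT 77.21 0.09447208108673709 TR -13.54 0.0940807781861957
center [ 0.57604659 -0.22906298  0.022     ] LT 76.87 0.09460069036237001 TR -12.98 0.09374634169405562
lower 0.999683 0.025176404 259.40848 175.3456 9.114543367087121 [ 0.5539 -0.2546  0.16  ] [ 0.5902 -0.2488  0.16  ]
upper 0.999932 0.011661743 262.4 191.9 9.90772407508325 [ 0.5582 -0.254   0.194 ] [ 0.5888 -0.2487  0.194 ]
```

```bash
python3 -c "
from h import *
go((.5757,-.2293,.09),-12.8)"
```

```text
shift [ 0.159 -0.165  0.449] turnz 0.261 yaw 10.68 tcp [ 0.6238 -0.2609  0.2021] t 6.225 j6 -0.6 F [-0.6 -0.  -6.3] M [-0.13 -0.    0.05] g 0.531
```

Request:
play_rows(
  moves=[
    [[0.159,-0.165,0],[0,0,0.11],0],
    [[0.159,-0.165,0.1],[0,0,0.22],0],
    [[0.159,-0.165,0.25],[0,0,0.261],0],
    [[0.159,-0.165,0.38],[0,0,0.261],0],
    [[0.159,-0.165,0.449],[0,0,0.261],0],
    [[0.159,-0.165,0.449],[0,0,0.261],0],
    [[0.159,-0.165,0.449],[0,0,0.261],0],
  ],
)

```text
clock: 7.1
tcp_pos: [0.5776, -0.2311, 0.0917]
ee_rot: [[0.223, 0.975, 0.002], [0.975, -0.223, -0.001], [-0.0, 0.002, -1.0]]
force: [0.2, -0.7, -6.3]
gripper_width: 0.531
```

Run:
```python
from h import *
go((.5757,-.2293,.05),-12.8)
a,b=snap('wrist','w5'),snap('scene','s5'); d=snap('side','d5')
u,v=[int(q) for q in proj(a,(.5757,-.2293,.05))];print(u,v)
o=[cv2.resize(a['color'][100:300,150:350,::-1],(390,390))]
for c in(b,d):
    u,v=[int(q) for q in proj(c,(.5757,-.2293,.04))]; o.append(cv2.resize(c['color'][v-32:v+32,u-32:u+32,::-1],(195,195),interpolation=cv2.INTER_CUBIC))
cv2.imwrite('pics/c5.png',np.hstack([o[0],np.vstack(o[1:])]))
```

```text
shift [ 0.005 -0.009  0.167] turnz -0.001 yaw -12.89 tcp [ 0.5776 -0.2311  0.0917] t 7.1 j6 -0.175 F [ 0.2 -0.7 -6.3] M [-0.12  0.06  0.  ] g 0.531
253 214
```

View pics/c5.png

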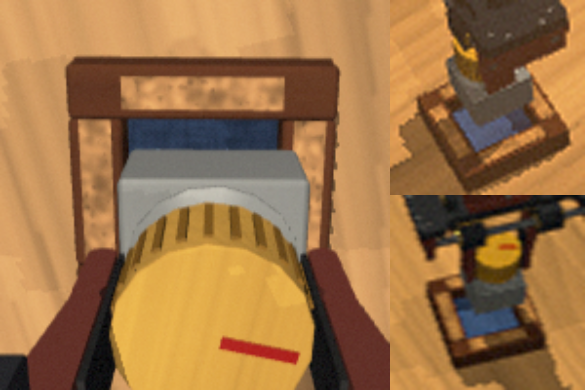

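The wrist view shows the block parallel to the cradle and hanging above it. It sits about 2-3 mm too far along tool +y, which matches the measured position offset, so I'll correct that during the descent.

Request:
play_rows(
  moves=[
    [[0.005,-0.011,0.03],[0,0,0],0],
    [[0.005,-0.011,0.07],[0,0,0],0],
    [[0.005,-0.011,0.1],[0,0,0],0],
    [[0.005,-0.011,0.12],[0,0,0],0],
    [[0.005,-0.011,0.135],[0,0,0],0],
    [[0.005,-0.011,0.145],[0,0,0],0],
    [[0.005,-0.011,0.155],[0,0,0],0],
    [[0.005,-0.011,0.155],[0,0,0],0],
  ],
)

```text
clock: 8.25
tcp_pos: [0.5743, -0.2288, 0.0516]
ee_rot: [[0.223, 0.975, -0.0], [0.975, -0.223, 0.0], [0.0, -0.0, -1.0]]
force: [-0.6, 0.3, -6.1]
gripper_width: 0.529
```

```bash
python3 -c "
from h import *
go((.5757,-.2293,.047),-12.8)"
```

```text
shift [-0.001  0.006  0.018] turnz -0.001 yaw -12.88 tcp [ 0.5743 -0.2288  0.0516] t 8.25 j6 -0.174 F [-0.6  0.3 -6.1] M [-0.09  0.08 -0.02] g 0.529
```

Request:
play_rows(
  moves=[
    [[0,0,0.006],[0,0,0],0],
    [[0,0,0.012],[0,0,0],0],
    [[0,0,0.018],[0,0,0],0],
    [[0,0,0.022],[0,0,0],0],
    [[0,0,0.022],[0,0,0],0],
  ],
)

```text
clock: 8.88
tcp_pos: [0.5748, -0.2287, 0.0483]
ee_rot: [[0.223, 0.975, 0.001], [0.975, -0.223, -0.0], [0.0, 0.001, -1.0]]
force: [-5.5, 3.7, 13.6]
gripper_width: 0.532
```

```bash
python3 -c "
from h import *
go((.5757,-.2293,.047),-12.8)"
```

```text
shift [-0.002  0.004  0.005] turnz -0.001 yaw -12.88 tcp [ 0.5748 -0.2287  0.0483] t 8.875 j6 -0.174 F [-5.5  3.7 13.6] M [0.63 0.97 0.03] g 0.532
```

Request:
play_rows(
  moves=[
    [[0,0,0],[0,0,0],0],
    [[0,0,0],[0,0,0],0],
    [[0,0,0],[0,0,-0.08],0],
    [[0,0,0],[0,0,-0.16],0],
    [[0,0,0],[0,0,-0.24],0],
    [[0,0,0],[0,0,-0.32],0],
    [[0,0,0],[0,0,-0.4],0],
    [[0,0,0],[0,0,-0.4],0],
  ],
  force=60,
)

```text
clock: 9.88
tcp_pos: [0.5765, -0.2291, 0.0484]
ee_rot: [[-0.394, 0.919, 0.004], [0.919, 0.394, -0.001], [-0.003, 0.003, -1.0]]
force: [0.5, 4.0, 8.7]
gripper_width: 0.528
```

Run:
```python
from h import *
go((.5757,-.2293,.047),-12.8)
c=snap('wrist','w6')
```

```text
shift [ 0.001 -0.003  0.006] turnz 0.4 yaw 23.2 tcp [ 0.5765 -0.2291  0.0484] t 9.875 j6 -0.803 F [0.5 4.  8.7] M [0.49 0.08 0.1 ] g 0.528
```

Request:
play_rows(
  moves=[
    [[0,0,0],[0,0,-0.08],0],
    [[0,0,0],[0,0,-0.16],0],
    [[0,0,0],[0,0,-0.24],0],
    [[0,0,0],[0,0,-0.32],0],
    [[0,0,0],[0,0,-0.4],0],
    [[0,0,0],[0,0,-0.48],0],
    [[0,0,0],[0,0,-0.48],0],
  ],
)

```text
clock: 10.8
tcp_pos: [0.5771, -0.2286, 0.049]
ee_rot: [[-0.916, 0.401, 0.005], [0.401, 0.916, -0.001], [-0.005, 0.002, -1.0]]
force: [0.6, 7.6, 13.7]
gripper_width: 0.526
```

Run:
```python
from h import *
go((.5757,-.2293,.047),-12.8)
c=snap('wrist','w7')
cv2.imwrite('pics/c7.png',np.hstack([cv2.resize(load(n)['color'][90:330,140:370,::-1],(390,407)) for n in('w6','w7')]))
```

```text
shift [ 0.004 -0.005  0.008] turnz 0.88 yaw 66.38 tcp [ 0.5771 -0.2286  0.049 ] t 10.8 j6 -1.557 F [ 0.6  7.6 13.7] M [ 1.16 -0.04  0.07] g 0.526
```

View pics/c7.png

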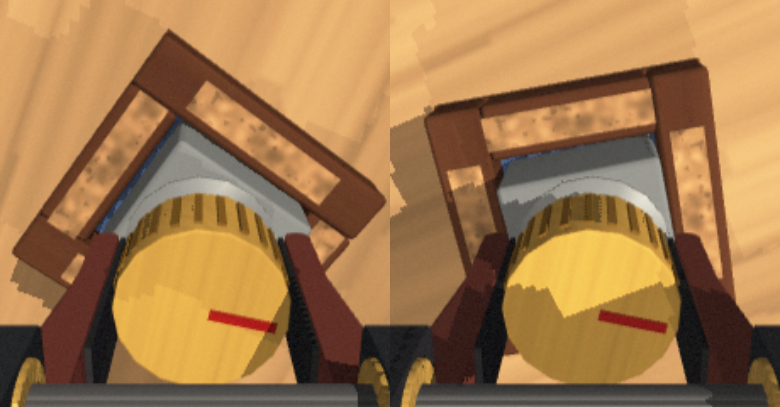

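The red line stayed fixed in the jaws while the cradle turned about 79° in view, so the cap did turn, and the block is still seated. Now I'll lift slowly.

Request:
play_rows(
  moves=[
    [[0,0,-0.015],[0,0,0],0],
    [[0,0,-0.03],[0,0,0],0],
    [[0,0,-0.05],[0,0,0],0],
    [[0,0,-0.08],[0,0,0],0],
    [[0,0,-0.11],[0,0,0],0],
    [[0,0,-0.14],[0,0,0],0],
    [[0,0,-0.17],[0,0,0],0],
    [[0,0,-0.19],[0,0,0],0],
  ],
)

```text
clock: 11.85
tcp_pos: [0.5745, -0.2289, 0.0943]
ee_rot: [[-0.916, 0.402, 0.0], [0.402, 0.916, -0.0], [-0.0, -0.0, -1.0]]
force: [0.1, -0.1, -0.1]
gripper_width: 0.531
```

Request:
play_rows(
  moves=[
    [[0,0,0],[0,0,0],0],
    [[0,0,0],[0,0,0],0],
  ],
)

```text
clock: 12.1
tcp_pos: [0.5742, -0.2288, 0.0935]
ee_rot: [[-0.916, 0.402, -0.0], [0.402, 0.916, 0.0], [0.0, -0.0, -1.0]]
force: [-0.5, 0.2, -0.8]
gripper_width: 0.529
```

Run:
```python
from h import *
go((.5765,-.229,.0935),66.4)
o=[]
for n in('scene','side'):
    c=snap(n,n+'9'); u,v=[int(q) for q in proj(c,(.5757,-.2293,.05))]; o.append(cv2.resize(c['color'][v-35:v+35,u-35:u+35,::-1],(300,300),interpolation=cv2.INTER_CUBIC))
c=snap('wrist','w9'); o=[np.vstack(o) if 0 else np.hstack(o)]
cv2.imwrite('pics/c9.png',np.vstack([cv2.resize(o[0],(520,260)),cv2.resize(c['color'][100:270,86:426,::-1],(520,260))]))
```

```text
shift [-0.009  0.003 -0.   ] turnz -0.001 yaw 66.32 tcp [ 0.5742 -0.2288  0.0935] t 12.1 j6 -1.556 F [-0.5  0.2 -0.8] M [-0.01  0.05  0.02] g 0.529
```

View pics/c9.png

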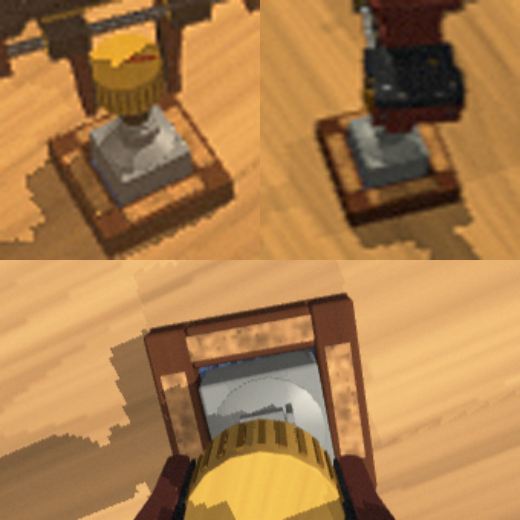

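The cap is free: the tool force is only its weight (about -0.8 N), and the reservoir stands in the cradle. Letting go of the load shifted the tool about 2.5 mm in x from the closed-cap axis, so I'll move it back.

Request:
play_rows(
  moves=[
    [[-0.009,0.004,0],[0,0,0],0],
    [[-0.009,0.004,0],[0,0,0],0],
    [[-0.009,0.004,0],[0,0,0],0],
    [[-0.009,0.004,0],[0,0,0],0],
  ],
)

```text
clock: 12.75
tcp_pos: [0.5768, -0.2288, 0.0936]
ee_rot: [[-0.916, 0.402, -0.0], [0.402, 0.916, 0.0], [0.0, -0.0, -1.0]]
force: [0.0, -0.9, -0.3]
gripper_width: 0.528
```

Run:
```python
from h import *
go((.577,-.2287,.0935),66.4)
# reservoir axis check from block top outline in scene view & wrist; rough crop coordinates for measurement
c=snap('wrist','w10'); cv2.imwrite('pics/c10.png',cv2.resize(c['color'][130:300,160:370,::-1],(780,631),interpolation=cv2.INTER_CUBIC)[:600])
```

```text
shift [-0.001  0.001  0.001] turnz -0.001 yaw 66.31 tcp [ 0.5768 -0.2288  0.0936] t 12.75 j6 -1.554 F [ 0.  -0.9 -0.3] M [ 0.01 -0.03 -0.01] g 0.528
```

View pics/c10.png

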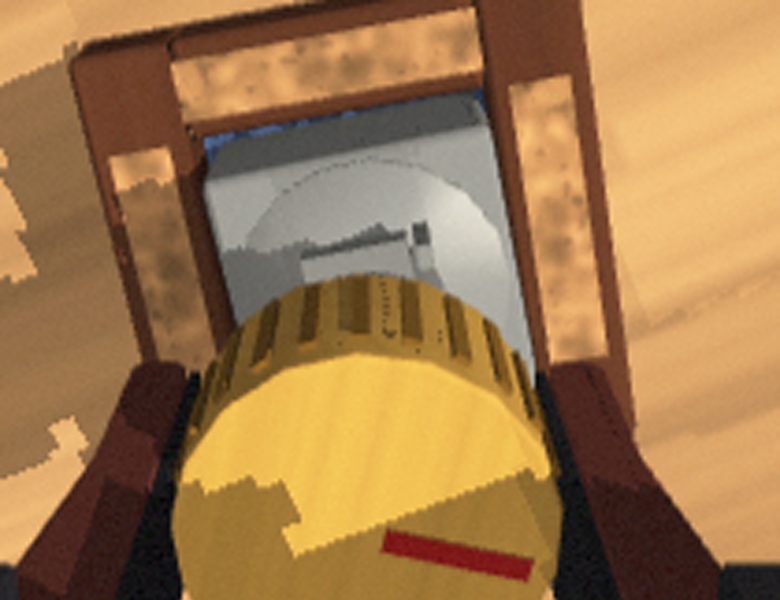

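Run:
```python
from h import *
c=load('w10');f=lambda x,y,z:plane(c,160+x/3.714,130+y/3.714,z)
A,B=f(205,183,.042),f(492,125,.042);d=(B-A)/np.linalg.norm(B-A);n=np.array([d[1],-d[0],0])
print(A,B,np.linalg.norm(B-A),'yaw',np.degrees(np.arctan2(d[1],d[0])),'centre',(A+B)/2+.026*n)
P,Q=plane(load('w10'),160+172/3.714,130+510/3.714,.122),f(561,510,.122);print('cap top',(P+Q)/2,np.linalg.norm(P-Q))
```

```text
[ 0.54559374 -0.24620025  0.042     ] [ 0.55607227 -0.1964345   0.042     ] 0.0508569589588551 yaw 78.1096630021398 centre [ 0.57627514 -0.22667439  0.042     ]
cap top [ 0.57337724 -0.22766139  0.122     ] 0.04612314385482899
```

```bash
python3 -c "
from plant import *
print(sign_off())"
```

```text
the job is handed in; nothing more can be done
None
```

The pewter reservoir is seated in the left-hand cradle (the one with the larger y), and the arm is holding the free cap level above its mouth. I carried it there by its closed cap, twisted the cap about 79° counter-clockwise and lifted it off. The job took 12.75 s on the robot clock before hand-in.

**Last checks**
- **Seating:** the tool height when the reservoir touched down was 48.3 mm, against 48.6 mm expected. It stayed in the pocket after the cap came off.
- **Cap:** it did not slip in the jaws during the twist. After the lift the tool carried only the cap's weight, about 0.8 N.
- **Height:** I lifted the cap 45 mm, taking "20 mm above the rubber seal" as the gap under the cap's lower rim. By calculation the rim is about 22 mm above the mouth point and 18 mm above the risen seal; I did not measure this in the images.
- **Centring:** the tool sprang 2–3 mm in x after the lift, so I moved it back to the closed-cap axis at (0.577, -0.229). The last wrist picture puts the reservoir axis at (0.576, -0.227), about 2 mm off.
- **Disagreement:** a rough camera fix of the cap's centre came out 3–4 mm away from the tool position in x. I did not trust it, because one image row in it was a guess.

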